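Put the sockets back on their strip in order of size

TASK

Put the four loose sockets back on the red socket strip, each standing mouth up and centred on the white painted outline of its own size, so that the row runs in order from the smallest to the largest. Leave the oil bottle and the ratchet handle where they are.

Things in the scene. Friction and masses are not known exactly. Their poses are not given: they have to be found in the camera images.
- socket_small: the smallest of the four loose chrome wrench sockets: a round steel cylinder 24 mm across and 38 mm tall, about 70 g, standing upright on the bench on its drive end, with its open hexagon mouth (17 mm across the flats, about 15 mm deep) upward; its lowest 40 % steps in to 21 mm across. Origin at the centre of its underside, z up when it stands. Grip it across the outside of its round body; its turn about z does not matter.
- socket_medium: the second smallest of the four loose chrome wrench sockets: a round steel cylinder 32 mm across and 42 mm tall, about 130 g, standing upright on the bench on its drive end, with its open hexagon mouth (23 mm across the flats, about 17 mm deep) upward; its lowest 40 % steps in to 28 mm across. Origin at the centre of its underside, z up when it stands. Grip it across the outside of its round body; its turn about z does not matter.
- socket_large: the second largest of the four loose chrome wrench sockets: a round steel cylinder 41 mm across and 46 mm tall, about 220 g, standing upright on the bench on its drive end, with its open hexagon mouth (30 mm across the flats, about 18 mm deep) upward; its lowest 40 % steps in to 35 mm across. Origin at the centre of its underside, z up when it stands. Grip it across the outside of its round body; its turn about z does not matter.
- socket_largest: the largest of the four loose chrome wrench sockets: a round steel cylinder 50 mm across and 52 mm tall, about 360 g, standing upright on the bench on its drive end, with its open hexagon mouth (36 mm across the flats, about 21 mm deep) upward; its lowest 40 % steps in to 43 mm across. Origin at the centre of its underside, z up when it stands. Grip it across the outside of its round body; its turn about z does not matter.
- mark_small: the smallest of the four painted socket outlines on the red socket strip: a flat white disc 30 mm across with a red hexagon in its middle, the spot for the 24 mm socket. Origin at its centre on the strip's top face, 10 mm above the bench. The strip, fixed, is 289 mm long, 76 wide, 10 high, at any angle; its outlines form a row along its middle in order of size, about 22 mm apart, paint-thin.
- mark_medium: the second smallest of the four painted socket outlines on the red socket strip: a flat white disc 38 mm across with a red hexagon in its middle, the spot for the 32 mm socket. Origin at its centre on the strip's top face, 10 mm above the bench. The strip, fixed, is 289 mm long, 76 wide, 10 high, at any angle; its outlines form a row along its middle in order of size, about 22 mm apart, paint-thin.
- mark_large: the second largest of the four painted socket outlines on the red socket strip: a flat white disc 47 mm across with a red hexagon in its middle, the spot for the 41 mm socket. Origin at its centre on the strip's top face, 10 mm above the bench. The strip, fixed, is 289 mm long, 76 wide, 10 high, at any angle; its outlines form a row along its middle in order of size, about 22 mm apart, paint-thin.
- mark_largest: the largest of the four painted socket outlines on the red socket strip: a flat white disc 56 mm across with a red hexagon in its middle, the spot for the 50 mm socket. Origin at its centre on the strip's top face, 10 mm above the bench. The strip, fixed, is 289 mm long, 76 wide, 10 high, at any angle; its outlines form a row along its middle in order of size, about 22 mm apart, paint-thin.
- oil_bottle: a small green plastic oil bottle with a paper label and black cap, 36 mm across and 90 mm tall, standing loose on the bench among the sockets. Origin at the centre of its underside, z up. To be left alone.
- ratchet: a loose steel ratchet handle with a black grip, about 205 mm long, 34 mm wide at its round head and 31 mm high there, lying on the bench beyond the sockets. Origin under the middle of its length, x along it towards the head. To be left alone.
Things that resemble listed ones, but are neither listed nor needed, are in the scene too. What is shaped like the socket_large but blue or turquoise is not meant.

How it is judged:
By the outcome, as a careful person would: the job done as asked, in the order asked, and still so for the second after the job is handed in, with the robot touching nothing.
It also fails if it takes over 99 s, if anything falls off the work surface, if the arm or the gripper's body presses on something with over 40 N, if the wrist force passes 120 N, or if a joint passes its speed limit or range.

ROBOT

A 6-joint arm with a two-finger parallel gripper is mounted at the origin on the work surface. World frame = base frame: x ahead of the robot, y to its left, z up, the work surface at z = 0. Lengths are in mm, angles in rad, forces in N, time in s.
With the tool pointing down it reaches from about 350 to 975 mm from the base axis. Payload 7.1 kg.
Tool frame: the origin (TCP) lies midway between the tips of the shut fingers; the grasp point (between the pads) lies 19 mm behind it (ctrl.grasp_offset is the distance from the TCP to the grasp point, in mm); z points along the fingers, y is the line along which they close (so a half turn about z gives the same grasp; the last joint's range is limited). The gripper opens to 88 mm and grips with 3 to 60 N. Pads are 20 mm wide; open, the fingers measure 115 mm over their backs; the gripper's body (75 mm by 178 mm) begins 61 mm behind the grasp point.
Start: joints at [1.311, 0.423, 1.63, -0, 1.089, -0.019], TCP at [149.018, 606.958, 222.675] pointing down, gripper open.
Joint ranges: [-3, 3], [-0.9, 2.11], [0.09, 2.58], [-1.31, 4.45], [0.11, 2.69], [-2.54, 2.54]. Speed limits (rad/s): [2.39, 2.39, 3.01, 3.14, 3.14, 3.14].

INTERFACE

Orientations are given as a rotation vector (axis times angle).
In Python, from workcell import sensors, viewer, ctrl gives the robot as it stands. The module is installed in compiled form; this text tells all that it offers.
- The arm moves only by the shell command python3 -m handwheel 'ROWS'. ROWS is JSON, a list of rows, each a list of 7 numbers: the shift along the tool's x, y, z in mm, then the turn, a rotation vector about the tool's x, y, z in rad, then the closure, from 0 (fully open) to 1 (shut). In form: [[x, y, z, rx, ry, rz, jaw], ...]. A call has 1 to 10 rows; each row shifts and turns the commanded pose from where the row before left it, along the tool's axes as they then stand; what a row does not reach is not made up. A row lasts 1/8 s, in which the tool goes at most 62.5 mm and 10.7 degrees, less where a joint would pass 70% of its speed; a pose out of reach is approached as far as the arm can. A call is refused whole if a number of a shift passes 62.5 or a number of a turn 0.188, either way. A call with a gripper value outside its range is refused whole. The fingers move at their own pace and stop on an object; the grip force is fixed at half the most. Time passes only in rows, so rows that do not move let the fingers close. It gives the time, the measured TCP pose, the force, the opening and the grip force at its end, in the units of the state.
- sensors.get_obs(): the state, without advancing time (a new reading comes with each control period).
- viewer.get_image(name): name is "side" or "top" or "wrist"; returns a dict with "frame" (480x640x3 uint8, blue, green, red), "fov_y" (degrees; the focal length in pixels is half the picture's height over the tangent of half this angle, whatever the lens; pixels are square), "cx", "cy" (the principal point, pixels), "R" (3x3) and "t" (3): a world point X has camera coordinates R X + t. Camera axes: x right, y down, z forward; pixel columns grow to the right and rows downward; lengths in mm; the calibration is good to about 2 mm. A picture is of the moment at which its call begins. There is no depth.
- ctrl.close_job(): hands the job in; it is judged then, once.
The state is a dict: "t": time; "qpos": joint angles; "qvel": joint speeds; "joint_torque": joint torques, N m; "ee_pos": TCP position; "orientation": TCP orientation; "ft_force": force on the tool from outside, world axes, zero at the start; "moment": the same for the moment, N m; "width": finger opening in mm; "grasp_force": force on a finger pad.
Only numpy, scipy, OpenCV 4.12 (cv2) and the standard library are available. Lean on these libraries where they do the work, as an engineer would, in place of code of your own. Each camera call takes 0.05 s, during which the arm holds its last target. There are 200 camera calls.

## Working session

There is one attempt and no reset: what is moved stays moved. The work goes in short steps, Python scripts to look and compute and a shell command to move; the robot and the scene stay as the last step left them, time stands still between calls to the robot, and variables do not carry over. Pictures are saved under pics/ and viewed, at most 17 in all, crops included, and the job is handed in when it is done.

```bash
mkdir -p pics
cat > h.py <<'E'
import numpy as np, cv2, pickle
from workcell import sensors, viewer, ctrl
def snap(n,tag):
    d=viewer.get_image(n); cv2.imwrite(f'pics/{tag}.png',d['frame']); pickle.dump(d,open(f'pics/{tag}.pkl','wb')); return d
def load(tag): return pickle.load(open(f'pics/{tag}.pkl','rb'))
def f(d): return 240/np.tan(np.radians(d['fov_y'])/2)
def ray(d,u,v):
    R=np.array(d['R']);t=np.array(d['t']); c=-R.T@t
    return c,R.T@np.array([(u-d['cx'])/f(d),(v-d['cy'])/f(d),1])
def atz(d,u,v,z):
    c,r=ray(d,u,v); return c+r*(z-c[2])/r[2]
def proj(d,X):
    p=np.array(d['R'])@np.array(X,float)+np.array(d['t']); return p[:2]/p[2]*f(d)+[d['cx'],d['cy']]
def tri(*obs):
    A=0;b=0
    for d,u,v in obs:
        c,r=ray(d,u,v); r=r/np.linalg.norm(r); P=np.eye(3)-np.outer(r,r); A=A+P;b=b+P@c
    return np.linalg.solve(A,b)
E
python3 - <<'E'
from h import *
for n in ['top','side','wrist']:
    d=snap(n,n+'0'); print(n,d['fov_y'],d['cx'],d['cy'],np.round(d['R'],3).tolist(),np.round(d['t'],1).tolist())
o=sensors.get_obs();print({k:np.round(v,3).tolist() for k,v in o.items()})
E
```

```text
top 50.08494454927618 322.5896486160037 234.01219798238824 [[0.023, -1.0, -0.001], [-0.998, -0.023, -0.063], [0.063, 0.002, -0.998]] [-62.2, 576.8, 923.2]
side 43.18637969206608 315.1536078156376 243.44658759778815 [[0.753, -0.658, -0.005], [-0.41, -0.463, -0.786], [0.515, 0.595, -0.618]] [-491.0, 237.2, 1001.8]
wrist 71.07197064890637 317.04827338870007 243.90967580486043 [[0.239, 0.971, -0.002], [0.938, -0.23, 0.261], [0.253, -0.064, -0.965]] [-623.4, -31.3, 391.3]
{'t': 0.15, 'qpos': [1.311, 0.424, 1.63, -0.0, 1.089, -0.019], 'qvel': [0.002, -0.003, -0.003, -0.001, 0.001, -0.001], 'joint_torque': [0.0, -54.499, -27.392, 0.064, 0.021, -0.0], 'ee_pos': [148.907, 606.598, 222.102], 'orientation': [-0.377, -3.119, 0.002], 'ft_force': [-0.749, 0.169, 0.026], 'moment': [0.044, -0.067, -0.017], 'grasp_force': 0.0, 'width': 87.45}
```

View pics/top0.png

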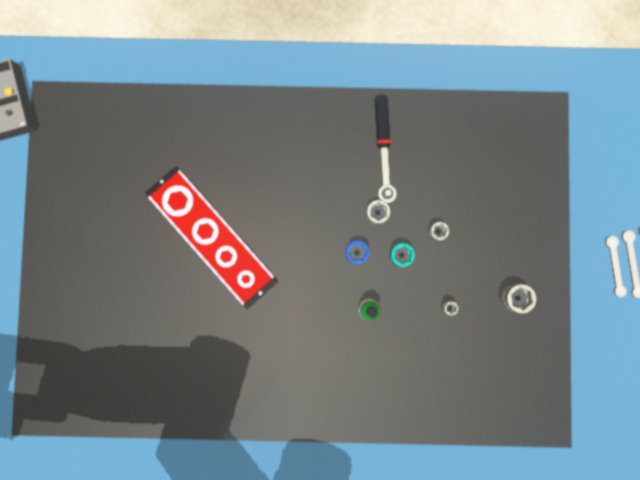

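View pics/side0.png

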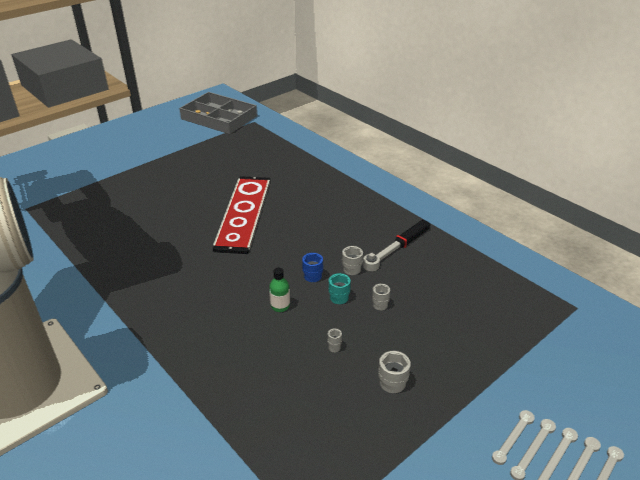

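View pics/wrist0.png

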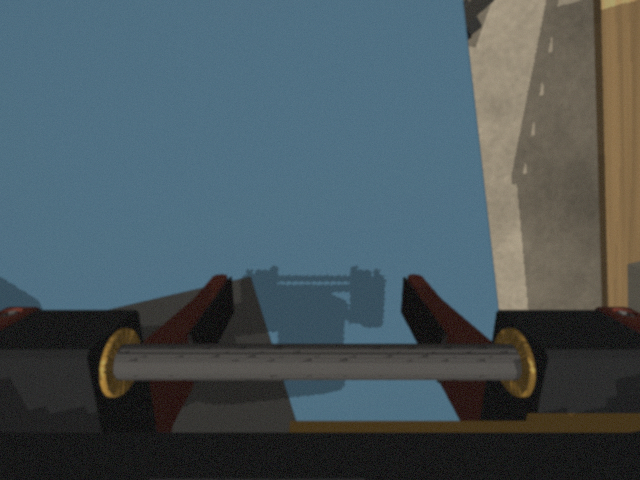

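The chrome sockets in the top view are small (451,308), medium (440,231), large (378,211) and largest (520,298). Blue (357,252) and turquoise (402,254) are decoys the size of the large one, excluded by colour. The marks run from (246,279) for the smallest to (178,201) for the largest. The wrist view shows bare bench only. I'll confirm with one enlarged crop and measure.

Run:
```python
from h import *
t=load('top0');s=load('side0')
cv2.imwrite('pics/crop1.png',cv2.resize(t['frame'][185:325,340:545],None,fx=3.9,fy=3.9,interpolation=cv2.INTER_CUBIC))
cv2.imwrite('pics/crop2.png',cv2.resize(s['frame'][240:400,270:450],None,fx=3.7,fy=3.7,interpolation=cv2.INTER_CUBIC))
def blobs(im,roi):
    u0,v0,u1,v1=roi; c=im[v0:v1,u0:u1]; hsv=cv2.cvtColor(c,cv2.COLOR_BGR2HSV)
    m=((hsv[...,2]>150)&(hsv[...,1]<70)).astype(np.uint8)
    return [(np.round(np.array(cv2.fitEllipse(k)[0])+[u0,v0],1).tolist(),np.round(cv2.fitEllipse(k)[1],1).tolist(),len(k)) for k in cv2.findContours(m,0,cv2.CHAIN_APPROX_NONE)[0] if len(k)>18]
print('top marks');T=blobs(t['frame'],(150,170,275,305));[print(x) for x in T]
print('side marks');S=blobs(s['frame'],(215,175,272,252));[print(x) for x in S]
pt={'S':(451,308),'M':(440,231),'L':(378,211),'XL':(521,298)}
ps={'S':(335,333.5),'M':(381,290),'L':(352.5,253),'XL':(394,360.5)}
for k in pt: print(k,np.round(tri((t,*pt[k]),(s,*ps[k])),1))
```

```text
top marks
([245.5, 278.7], [15.7, 16.1], 46)
([225.8, 256.1], [20.0, 20.7], 58)
([204.8, 230.9], [24.8, 25.3], 72)
([203.2, 259.3], [2.6, 191.6], 216)
([177.2, 200.5], [29.4, 30.1], 85)
([227.4, 225.4], [2.4, 184.4], 214)
side marks
([232.5, 236.7], [7.7, 13.4], 32)
([237.7, 221.5], [9.3, 16.7], 38)
([244.0, 206.0], [10.4, 20.5], 46)
([249.6, 187.9], [12.0, 23.0], 52)
([257.9, 214.1], [1.6, 64.0], 134)
([226.1, 211.6], [1.4, 62.3], 129)
S [ 450.7 -281.5   35.2]
M [ 587.2 -259.7   38.7]
L [ 620.8 -147.9   41.1]
XL [ 471.6 -399.5   51.8]
```

View pics/crop1.png

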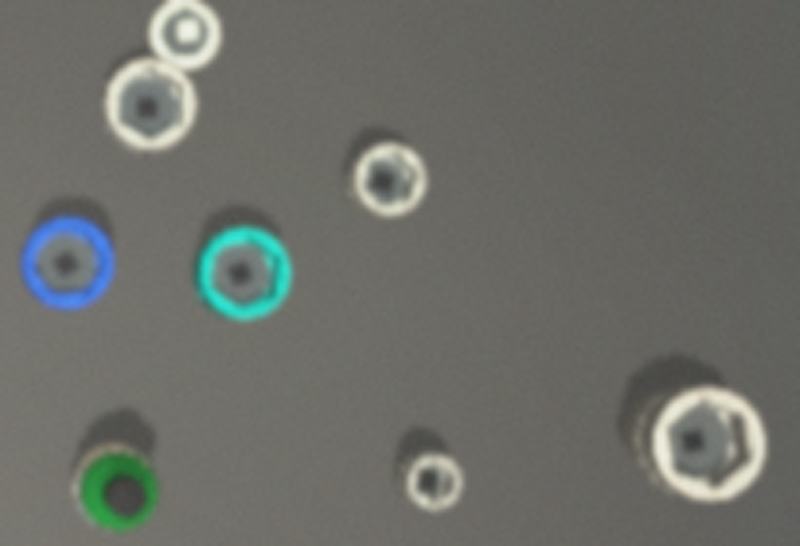

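View pics/crop2.png

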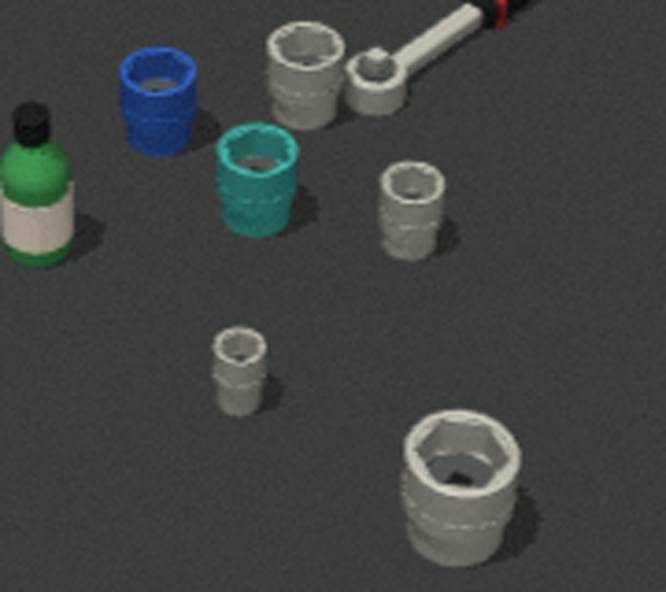

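The crops confirm the candidates: four chrome sockets, the large one beside the ratchet head (378,211), and blue and turquoise clearly coloured. Now computing targets.

```bash
cat >> h.py <<'E'
from scipy.spatial.transform import Rotation as Ro
def go(target,ydir=None):
    """turn about tool z to align y with ydir (deg, mod 180), then shift in tool axes AFTER the turn"""
    o=sensors.get_obs(); R=Ro.from_rotvec(o['orientation']).as_matrix(); p=np.array(o['ee_pos'])
    rz=0
    cur=np.degrees(np.arctan2(R[1,1],R[0,1]))
    if ydir is not None:
        dw=(ydir-cur+90)%180-90   # world turn; tool z is down -> opposite sign
        rz=-np.radians(dw)
    R2=R@Ro.from_rotvec([0,0,rz]).as_matrix()
    tilt=R.T@np.array([0,0,-1])
    print('t',round(o['t'],2),'p',np.round(p,1),'ydeg',round(cur,1),'q',np.round(o['qpos'],2),'rz',round(rz,3),'shift',np.round(R2.T@(np.array(target)-p),1),'tilt',np.round(np.cross([0,0,1],tilt),4),'w',round(o['width'],1),'F',np.round(o['ft_force'],1),round(o['grasp_force'],1))
E
python3 - <<'E'
from h import *
t=load('top0');s=load('side0')
pt={'S':(450.9,307.9),'M':(439.6,230.5),'L':(378.3,211.3),'XL':(521.4,298.2),'mS':(245.5,278.7),'mM':(225.8,256.1),'mL':(204.8,230.9),'mX':(177.2,200.5),'rat':(387.7,193.3)}
ps={'S':(334.5,333.1),'M':(381,288.8),'L':(352.3,252.1),'XL':(394.5,361.2),'mS':(232.5,236.7),'mM':(237.7,221.5),'mL':(244,206),'mX':(249.6,187.9),'rat':(371.5,259)}
zz=dict(S=38,M=42,L=46,XL=52,mS=10,mM=10,mL=10,mX=10,rat=31)
for k in pt: print(k,np.round(tri((t,*pt[k]),(s,*ps[k])),1),np.round(atz(t,*pt[k],zz[k])[:2],1),np.round(atz(s,*ps[k],zz[k])[:2],1))
w=load('wrist0');print('wristcam',np.round(-np.array(w['R']).T@w['t'],1)); go([149,607,222])
E
```

```text
S [ 450.6 -280.9   35.9] [ 450.4 -280.1] [ 449.5 -282.5]
M [ 588.1 -258.6   40.4] [ 587.6 -258. ] [ 587.1 -259.9]
L [ 619.9 -148.1   44. ] [ 619.2 -147.5] [ 618.8 -150.2]
XL [ 471.4 -400.6   51.2] [ 471.2 -400. ] [ 471.1 -401.2]
mS [493.7  90.4   9.9] [493.   90.8] [494.2  89.6]
mM [534.3 128.1  10.1] [533.7 128.5] [534.9 127.6]
mL [580.2 168.4  10. ] [579.4 169. ] [580.9 167.6]
mX [635.5 221.9   9.6] [634.8 222.3] [635.9 220.8]
rat [ 656.4 -167.6   18.2] [ 654.1 -165.6] [ 645.5 -178.3]
wristcam [ 79.  623.4 384.6]
t 0.15 p [148.9 606.6 222.1] ydeg 76.2 q [ 1.31  0.42  1.63 -0.    1.09 -0.02] rz 0 shift [0.  0.4 0.1] tilt [-0.0011 -0.      0.    ] w 87.4 F [-0.7  0.2  0. ] 0.0
```

```bash
python3 -m handwheel '[[0,0,0,0,0,0.18,0],[0,0,0,0,0,0.18,0],[0,0,0,0,0,0.18,0],[0,0,0,0,0,0.18,0],[0,0,0,0,0,0.18,0],[0,0,0,0,0,0.18,0],[0,0,0,0,0,0.18,0],[0,0,0,0,0,0.18,0],[0,0,0,0,0,0.18,0],[0,0,0,0,0,0.18,0]]'
python3 -m handwheel '[[0,0,0,0,0,0.18,0],[0,0,0,0,0,0.18,0],[-22.4,50.4,4,0,0,0,0],[-22.4,50.4,4,0,0,0,0],[-22.4,50.4,4,0,0,0,0],[-22.4,50.4,4,0,0,0,0],[-22.4,50.4,4,0,0,0,0],[-22.4,50.4,4,0,0,0,0],[-22.4,50.4,4,0,0,0,0],[-22.4,50.4,4,0,0,0,0]]'
python3 -m handwheel '[[-22.4,50.4,4,0,0,0,0],[-22.4,50.4,4,0,0,0,0],[-22.4,50.4,4,0,0,0,0],[-22.4,50.4,4,0,0,0,0],[-22.4,50.4,4,0,0,0,0],[-22.4,50.4,4,0,0,0,0],[-22.4,50.4,4,0,0,0,0],[-22.4,50.4,4,0,0,0,0],[-22.4,50.4,4,0,0,0,0],[0,0,0,0,0,0,0]]'
python3 - <<'E'
from h import *
go([450.6,-281,9],-47.2)
d=snap('wrist','w1'); print(proj(d,[450.6,-281,38]),f(d))
E
```

```text
t: 1.4
ee_pos: [149.0, 606.7, 222.3]
orientation: [2.682, 1.635, -0.001]
ft_force: [-0.6, -0.2, 0.2]
width: 87.6
grasp_force: 0.0
t: 2.65
ee_pos: [289.2, 187.0, 190.7]
orientation: [-2.928, -1.138, -0.001]
ft_force: [0.9, -0.2, 0.1]
width: 87.9
grasp_force: 0.0
t: 3.9
ee_pos: [447.2, -285.4, 154.3]
orientation: [2.929, 1.132, 0.001]
ft_force: [-0.2, 0.7, -0.2]
width: 87.8
grasp_force: 0.0
t 3.9 p [ 447.2 -285.4  154.3] ydeg -47.7 q [-0.59  0.38  1.89 -0.    0.87  0.24] rz -0.009 shift [  5.4  -1.2 145.3] tilt [ 0.0014 -0.0002  0.    ] w 87.8 F [-0.2  0.7 -0.2] 0.0
[315.84478199 231.88957914] 336.02098546632465
```

View pics/w1.png

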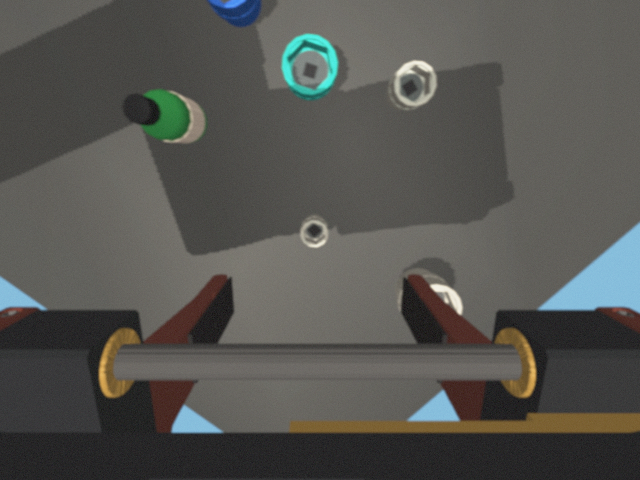

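The wrist view shows the small socket at (314,230), 2 px from the prediction, with both fingers clear. Descending to grasp.

```bash
python3 -m handwheel '[[6,-1,50,0,0,0,0],[0,0,50,0,0,0,0],[0,0,30,0,0,0,0],[0,0,15,0,0,0,0],[0,0,0,0,0,0,0.5],[0,0,0,0,0,0,1],[0,0,0,0,0,0,1],[0,0,0,0,0,0,1],[0,0,0,0,0,0,1],[0,0,0,0,0,0,1]]'
python3 - <<'E'
from h import *
go([450.6,-281,9],-47.2)
E
```

```text
t: 5.2
ee_pos: [450.0, -277.6, 9.8]
orientation: [2.929, 1.137, 0.0]
ft_force: [-0.3, 0.7, -0.8]
width: 31.6
grasp_force: 0.0
t 5.2 p [ 450.  -277.6    9.8] ydeg -47.6 q [-0.58  0.63  1.94  0.    0.57  0.25] rz -0.006 shift [-1.9  2.9  0.8] tilt [ 0.0001 -0.      0.    ] w 31.6 F [-0.3  0.7 -0.8] 0.0
```

```bash
python3 -m handwheel '[[-1.5,2.5,0,0,0,0,0.65],[0,0,0,0,0,0,1],[0,0,0,0,0,0,1],[0,0,0,0,0,0,1],[0,0,0,0,0,0,1]]'
python3 - <<'E'
from h import *
go([450.6,-281,9],-47.2)
E
```

```text
t: 5.82
ee_pos: [450.6, -280.3, 9.7]
orientation: [-2.929, -1.137, 0.0]
ft_force: [0.7, -1.3, -0.7]
width: 22.9
grasp_force: 30.0
t 5.83 p [ 450.6 -280.3    9.7] ydeg -47.6 q [-0.58  0.63  1.94 -0.    0.58  0.25] rz -0.006 shift [-0.4  0.5  0.7] tilt [-0.  0.  0.] w 22.9 F [ 0.7 -1.3 -0.7] 30.0
```

```bash
python3 -m handwheel '[[0,0,-40,0,0,0,1],[0,0,-50,0,0,0,1],[0,0,-50,0,0,0,1],[40.2,-34.9,0,0,0,0,1],[40.2,-34.9,0,0,0,0,1],[40.2,-34.9,0,0,0,0,1],[40.2,-34.9,0,0,0,0,1],[40.2,-34.9,0,0,0,0,1],[40.2,-34.9,0,0,0,0,1],[40.2,-34.9,0,0,0,0,1]]'
python3 -m handwheel '[[0,0,60,0,0,0,1],[0,0,0,0,0,0,1],[0,0,0,0,0,0,1]]'
python3 - <<'E'
from h import *
go([493.7,90.4,19.9],-47.2)
d=snap('wrist','w2')
for m in ([493.7,90.4,10],[534.3,128.1,10],[580.2,168.4,10],[635.5,221.9,10]): print(np.round(proj(d,m),1))
E
```

```text
t: 7.08
ee_pos: [493.1, 91.6, 149.7]
orientation: [-2.928, -1.137, 0.0]
ft_force: [0.9, -0.4, 0.4]
width: 22.8
grasp_force: 30.0
t: 7.45
ee_pos: [493.5, 89.4, 90.6]
orientation: [2.929, 1.136, -0.0]
ft_force: [0.4, 0.2, -0.1]
width: 23.0
grasp_force: 30.0
t 7.45 p [493.5  89.4  90.6] ydeg -47.6 q [ 0.16  0.45  1.98 -0.    0.71  0.99] rz -0.007 shift [ 0.8 -0.6 70.7] tilt [-0.0001  0.0002  0.    ] w 23.0 F [ 0.4  0.2 -0.1] 30.0
[316.6 248.6]
[315.9 173.5]
[317.6  79.4]
[314.  -60.1]
```

View pics/w2.png

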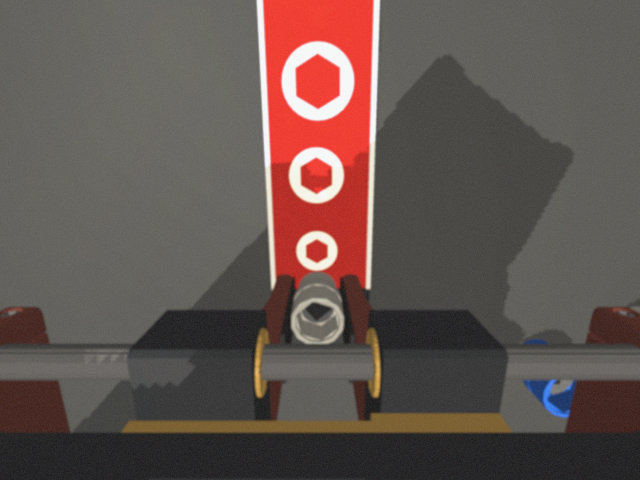

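The wrist view shows the small mark at (316.5,250.5), within 2 px of the prediction, and the socket held upright at (318,317). Lowering.

```bash
python3 - <<'E'
from h import *
d=load('w2');print(np.round(proj(d,[493.5,89.4,118.9]),1))
E
python3 -m handwheel '[[0.4,-0.6,40,0,0,0,1],[0,0,20,0,0,0,1],[0,0,7,0,0,0,1],[0,0,3,0,0,0,1],[0,0,0,0,0,0,1],[0,0,0,0,0,0,1]]'
python3 - <<'E'
from h import *
go([493.7,90.4,19.9],-47.2)
E
```

```text
[317.9 318.1]
t: 8.25
ee_pos: [493.8, 90.6, 20.5]
orientation: [2.928, 1.137, 0.002]
ft_force: [0.6, -0.9, -0.3]
width: 22.9
grasp_force: 30.0
t 8.25 p [493.8  90.6  20.5] ydeg -47.6 q [0.16 0.58 2.   0.   0.56 0.99] rz -0.006 shift [-0.2  0.1  0.6] tilt [ 0.0008 -0.0012  0.    ] w 22.9 F [ 0.6 -0.9 -0.3] 30.0
```

```bash
python3 -m handwheel '[[0,0,0.7,0,0,0,1],[0,0,0,0,0,0,0.6],[0,0,0,0,0,0,0.5],[0,0,0,0,0,0,0.4],[0,0,0,0,0,0,0.4],[0,0,-10,0,0,0,0.4],[0,0,-60,0,0,0,0.4],[0,0,-60,0,0,0,0.4]]'
python3 -m handwheel '[[-23.7,45.9,0,0,0,0,0],[-23.7,45.9,0,0,0,0,0],[-23.7,45.9,0,0,0,0,0],[-23.7,45.9,0,0,0,0,0],[-23.7,45.9,0,0,0,0,0],[-23.7,45.9,0,0,0,0,0],[-23.7,45.9,0,0,0,0,0],[0,0,30,0,0,0,0],[0,0,0,0,0,0,0],[0,0,0,0,0,0,0]]'
python3 - <<'E'
from h import *
go([588,-259,13],-47.2)
d=snap('wrist','w3'); print(proj(d,[588,-259,42])); snap('top','t1')
c=d['frame'][80:330,180:460]; t=load('t1')['frame'][180:310,140:290]
cv2.imwrite('pics/c3.png',np.hstack([cv2.resize(c,(400,357)),cv2.resize(t,(400,357),interpolation=2)]))
E
```

```text
t: 9.25
ee_pos: [492.7, 90.4, 150.5]
orientation: [-2.928, -1.137, 0.002]
ft_force: [1.1, -0.2, 0.2]
width: 52.6
grasp_force: 0.0
t: 10.5
ee_pos: [587.7, -258.1, 119.8]
orientation: [-2.928, -1.138, -0.0]
ft_force: [0.1, -0.1, 0.1]
width: 87.8
grasp_force: 0.0
t 10.5 p [ 587.7 -258.1  119.8] ydeg -47.5 q [-0.43  0.57  1.65  0.    0.92  0.4 ] rz -0.006 shift [ -0.4   0.9 106.8] tilt [ 0.     -0.0001  0.    ] w 87.8 F [ 0.1 -0.1  0.1] 0.0
[318.46337034 251.21753076]
```

View pics/c3.png

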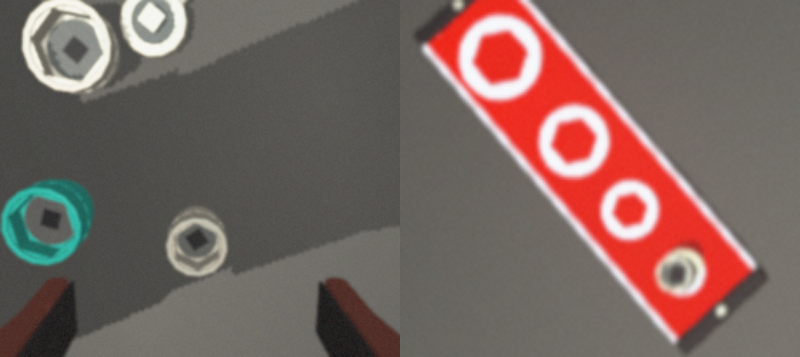

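Left: the medium socket at about (317,253) in the wrist frame, with the turquoise decoy near the left finger's path, so I'll narrow the jaws before descending. Right: the small socket stands upright on the smallest mark.

```bash
python3 -m handwheel '[[-0.8,1.2,0,0,0,0,0.4],[0,0,20,0,0,0,0.4],[0,0,0,0,0,0,0.4],[0,0,50,0,0,0,0.4],[0,0,30,0,0,0,0.4],[0,0,7,0,0,0,0.4],[0,0,0,0,0,0,1],[0,0,0,0,0,0,1],[0,0,0,0,0,0,1],[0,0,0,0,0,0,1]]'
python3 - <<'E'
from h import *
go([588,-259,13],-47.2)
t=load('t1');im=t['frame'][265:295,230:262]; print(proj(t,[493.7,90.4,48]),proj(t,[493.7,90.4,10]))
h=cv2.cvtColor(im,cv2.COLOR_BGR2HSV)
E
```

```text
t: 11.85
ee_pos: [588.6, -260.2, 13.3]
orientation: [2.927, 1.137, 0.002]
ft_force: [-1.0, 1.8, 6.7]
width: 31.8
grasp_force: 30.0
t 11.85 p [ 588.6 -260.2   13.3] ydeg -47.6 q [-0.43  0.73  1.68  0.    0.74  0.4 ] rz -0.006 shift [ 0.4 -1.2  0.3] tilt [ 0.0015 -0.0007  0.    ] w 31.8 F [-1.   1.8  6.7] 30.0
[242.52139267 278.84105988] [245.74942359 278.34946695]
```

```bash
python3 -m handwheel '[[0,0,-30,0,0,0,1],[0,0,-40,0,0,0,1],[0,0,-40,0,0,0,1],[31.7,-46.2,0,0,0,0,1],[31.7,-46.2,0,0,0,0,1],[31.7,-46.2,0,0,0,0,1],[31.7,-46.2,0,0,0,0,1],[31.7,-46.2,0,0,0,0,1],[31.7,-46.2,0,0,0,0,1],[31.7,-46.2,0,0,0,0,1]]'
python3 -m handwheel '[[0,0,20,0,0,0,1],[0,0,10,0,0,0,1],[0,0,0,0,0,0,1],[0,0,0,0,0,0,1]]'
python3 - <<'E'
from h import *
go([534.3,128.1,23.5],-47.2)
d=snap('wrist','w4');p=sensors.get_obs()['ee_pos']
for m in ([534.3,128.1,10],[580.2,168.4,10],[p[0],p[1],p[2]-13.3+42]): print(np.round(proj(d,m),1))
E
```

```text
t: 13.1
ee_pos: [533.2, 130.2, 122.4]
orientation: [2.928, 1.137, 0.002]
ft_force: [1.2, 0.7, -0.9]
width: 31.5
grasp_force: 30.0
t: 13.6
ee_pos: [533.9, 127.8, 92.4]
orientation: [2.929, 1.135, 0.001]
ft_force: [-0.1, -0.3, -1.4]
width: 31.5
grasp_force: 30.0
t 13.6 p [533.9 127.8  92.4] ydeg -47.6 q [ 0.21  0.5   1.88 -0.    0.76  1.04] rz -0.008 shift [ 0.5  0.  68.9] tilt [ 0.0003 -0.0005  0.    ] w 31.5 F [-0.1 -0.3 -1.4] 30.0
[317.3 248.3]
[319.  165.6]
[318.  318.3]
```

View pics/w4.png

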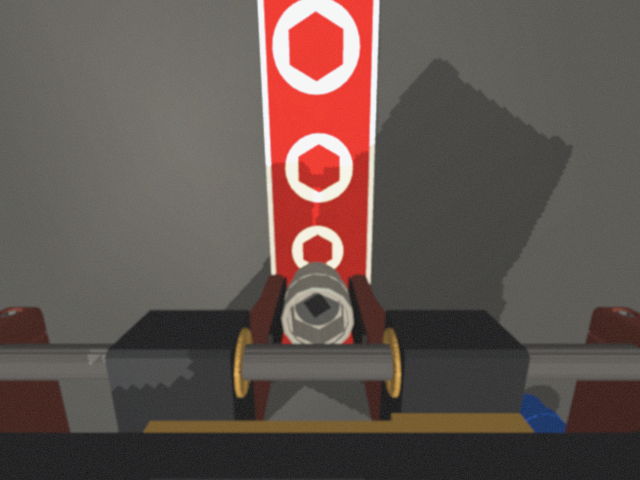

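The held medium socket is at (318,318) and its mark at (317.5,250.5), aligned within about 1–2 mm. Placing, then on to the large socket with the jaw line at 62°.

```bash
python3 -m handwheel '[[-0.3,0,40,0,0,0,1],[0,0,20,0,0,0,1],[0,0,7,0,0,0,1],[0,0,2,0,0,0,1],[0,0,0,0,0,0,1],[0,0,0,0,0,0,1]]'
python3 - <<'E'
from h import *
go([534.3,128.1,23.3],-47.2)
E
```

```text
t: 14.4
ee_pos: [533.8, 128.4, 23.8]
orientation: [2.928, 1.137, 0.002]
ft_force: [0.8, -0.4, -1.4]
width: 31.6
grasp_force: 30.0
t 14.4 p [533.8 128.4  23.8] ydeg -47.6 q [ 0.21  0.62  1.9  -0.    0.63  1.04] rz -0.006 shift [0.2 0.5 0.5] tilt [ 0.0008 -0.0014  0.    ] w 31.6 F [ 0.8 -0.4 -1.4] 30.0
```

```bash
python3 -m handwheel '[[0,0,0.6,0,0,0,1],[0,0,0,0,0,0,0.5],[0,0,0,0,0,0,0.4],[0,0,0,0,0,0,0.35],[0,0,0,0,0,0,0.35],[0,0,-10,0,0,0,0.35],[0,0,-50,0,0,0,0.35],[0,0,-50,0,0,0,0.35]]'
python3 -m handwheel '[[-24.6,52.4,0,0,0,0,0.2],[-24.6,52.4,0,0,0,0,0.2],[-24.6,52.4,0,0,0,0,0.2],[-24.6,52.4,0,0,0,0,0.2],[-24.6,52.4,0,0,0,0,0.2],[0,0,0,0,0,0.1755,0.2],[0,0,0,0,0,0.1755,0.2],[0,0,0,0,0,0.1755,0.2],[0,0,0,0,0,0.1755,0.2],[0,0,0,0,0,0.1755,0.2]]'
python3 -m handwheel '[[0,0,0,0,0,0.1755,0.2],[0,0,0,0,0,0.1755,0.2],[0,0,0,0,0,0,0.2],[0,0,0,0,0,0,0.2]]'
python3 - <<'E'
from h import *
go([620,-148.2,16],62)
d=snap('wrist','w5'); print(proj(d,[620,-148.2,46])); snap('top','t2');snap('side','s2')
E
```

```text
t: 15.4
ee_pos: [532.8, 128.2, 133.8]
orientation: [-2.928, -1.137, 0.002]
ft_force: [0.8, 0.1, 0.8]
width: 57.0
grasp_force: 0.0
t: 16.65
ee_pos: [619.2, -148.1, 133.0]
orientation: [3.134, -0.224, 0.0]
ft_force: [-0.4, -0.0, -0.8]
width: 70.2
grasp_force: 0.0
t: 17.15
ee_pos: [619.2, -148.1, 132.7]
orientation: [3.05, -0.753, 0.0]
ft_force: [0.7, 0.1, 0.5]
width: 70.4
grasp_force: 0.0
t 17.15 p [ 619.2 -148.1  132.7] ydeg -117.7 q [-0.25  0.55  1.66 -0.    0.93  1.8 ] rz 0.004 shift [  0.7  -0.3 116.8] tilt [-0.0001 -0.0003  0.    ] w 70.4 F [0.7 0.1 0.5] 0.0
[315.61631844 247.16892019]
```

View pics/w5.png

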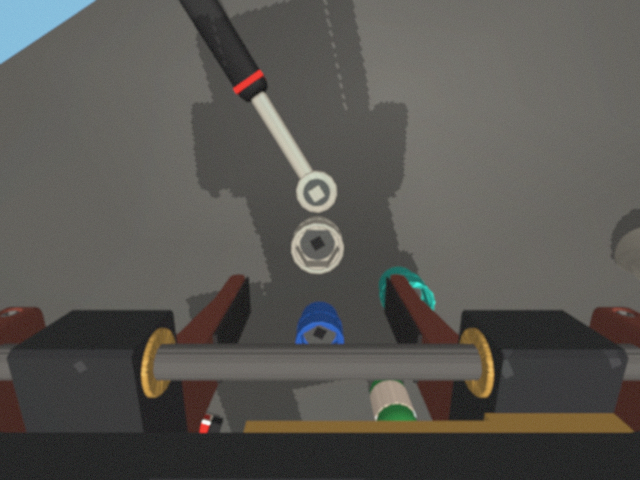

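The large socket's rim is at (317,247), with the ratchet head directly ahead at (317,191) and off the finger line. Grasping.

```bash
python3 -m handwheel '[[0.3,0,50,0,0,0,0.2],[0,0,40,0,0,0,0.2],[0,0,20,0,0,0,0.25],[0,0,6,0,0,0,0.35],[0,0,0,0,0,0,0.4],[0,0,0,0,0,0,1],[0,0,0,0,0,0,1],[0,0,0,0,0,0,1],[0,0,0,0,0,0,1]]'
python3 - <<'E'
from h import *
go([620,-148.2,16],62)
E
```

```text
t: 18.42
ee_pos: [620.4, -148.5, 17.8]
orientation: [3.049, -0.758, 0.003]
ft_force: [-0.5, 0.1, 6.5]
width: 40.1
grasp_force: 30.0
t 18.43 p [ 620.4 -148.5   17.8] ydeg -117.9 q [-0.25  0.71  1.69 -0.    0.74  1.8 ] rz 0.001 shift [-0.5 -0.1  1.7] tilt [-0.0004 -0.0021  0.    ] w 40.1 F [-0.5  0.1  6.5] 30.0
```

```bash
python3 -m handwheel '[[0,0,-20,0,0,0,1],[0,0,-40,0,0,0,1],[0,0,-40,0,0,0,1],[0,0,0,0,0,-0.1755,1],[0,0,0,0,0,-0.1755,1],[0,0,0,0,0,-0.1755,1],[0,0,0,0,0,-0.1755,1],[0,0,0,0,0,-0.1755,1],[0,0,0,0,0,-0.1755,1],[0,0,0,0,0,-0.1755,1]]'
python3 -m handwheel '[[30.6,-43.5,0,0,0,0,1],[30.6,-43.5,0,0,0,0,1],[30.6,-43.5,0,0,0,0,1],[30.6,-43.5,0,0,0,0,1],[30.6,-43.5,0,0,0,0,1],[30.6,-43.5,0,0,0,0,1],[0,0,20,0,0,0,1],[0,0,0,0,0,0,1],[0,0,0,0,0,0,1]]'
python3 - <<'E'
from h import *
go([580.2,168.4,27.8],-47.2)
d=snap('wrist','w6');p=sensors.get_obs()['ee_pos']
for m in ([580.2,168.4,10],[635.5,221.9,10],[p[0],p[1],p[2]-17.8+46]): print(np.round(proj(d,m),1))
E
```

```text
t: 19.68
ee_pos: [619.3, -148.1, 117.3]
orientation: [2.925, 1.146, 0.0]
ft_force: [0.4, 0.5, -1.8]
width: 40.3
grasp_force: 30.0
t: 20.8
ee_pos: [578.8, 167.0, 96.5]
orientation: [2.929, 1.135, -0.001]
ft_force: [0.1, 0.1, -2.1]
width: 40.4
grasp_force: 30.0
t 20.8 p [578.8 167.   96.5] ydeg -47.6 q [ 0.26  0.56  1.76 -0.    0.83  1.09] rz -0.008 shift [ 2.  -0.1 68.7] tilt [-0.0001  0.0006  0.    ] w 40.4 F [ 0.1  0.1 -2.1] 30.0
[317.2 245.1]
[314.  140.4]
[318.4 317.7]
```

View pics/w6.png

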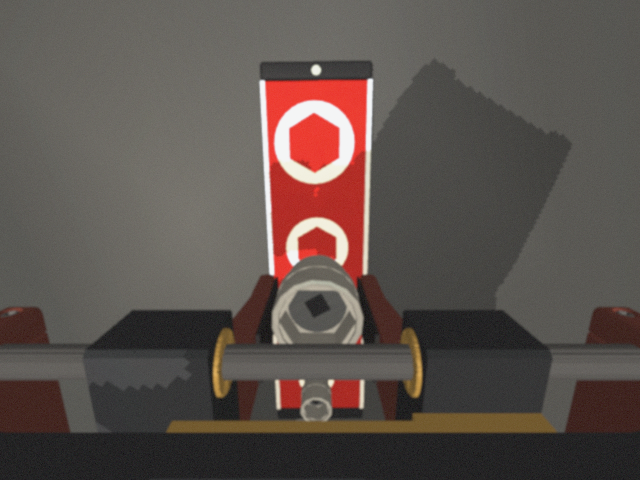

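The held large socket is at (318,317) and its mark at (317,247), about 2 px from the prediction. Lowering.

```bash
python3 -m handwheel '[[1.2,0,40,0,0,0,1],[0,0,20,0,0,0,1],[0,0,7,0,0,0,1],[0,0,0,0,0,0,1],[0,0,0,0,0,0,1]]'
python3 - <<'E'
from h import *
go([580.2,168.4,27.6],-47.2)
E
```

```text
t: 21.48
ee_pos: [580.5, 169.2, 30.4]
orientation: [2.928, 1.137, 0.002]
ft_force: [0.6, -0.1, -2.4]
width: 40.5
grasp_force: 30.0
t 21.48 p [580.5 169.2  30.4] ydeg -47.6 q [0.26 0.66 1.77 0.   0.71 1.09] rz -0.006 shift [-0.8  0.4  2.8] tilt [ 0.0007 -0.0014  0.    ] w 40.5 F [ 0.6 -0.1 -2.4] 30.0
```

```bash
python3 -m handwheel '[[-1,0.3,1.5,0,0,0,1],[0,0,0.7,0,0,0,1],[0,0,0,0,0,0,1],[0,0,0,0,0,0,1]]'
python3 - <<'E'
from h import *
go([580.2,168.4,27.6],-47.2)
E
```

```text
t: 21.98
ee_pos: [579.4, 168.2, 27.8]
orientation: [2.928, 1.137, 0.001]
ft_force: [-1.6, -1.2, 6.3]
width: 40.4
grasp_force: 30.0
t 21.98 p [579.4 168.2  27.8] ydeg -47.6 q [ 0.26  0.66  1.77 -0.    0.71  1.09] rz -0.006 shift [0.7 0.4 0.2] tilt [ 0.0003 -0.0004  0.    ] w 40.4 F [-1.6 -1.2  6.3] 30.0
```

```bash
python3 -m handwheel '[[0,0,0,0,0,0,0.5],[0,0,0,0,0,0,0.3],[0,0,0,0,0,0,0.25],[0,0,0,0,0,0,0.25],[0,0,-10,0,0,0,0.25],[0,0,-55,0,0,0,0.25],[0,0,-55,0,0,0,0.25]]'
python3 -m handwheel '[[-42.1,31.5,0,0,0,0,0],[-42.1,31.5,0,0,0,0,0],[-42.1,31.5,0,0,0,0,0],[-42.1,31.5,0,0,0,0,0],[-42.1,31.5,0,0,0,0,0],[-42.1,31.5,0,0,0,0,0],[-42.1,31.5,0,0,0,0,0],[-42.1,31.5,0,0,0,0,0],[-42.1,31.5,0,0,0,0,0],[-42.1,31.5,0,0,0,0,0]]'
python3 -m handwheel '[[-42.1,31.5,0,0,0,0,0],[0,0,0,0,0,0,0],[0,0,0,0,0,0,0]]'
python3 - <<'E'
from h import *
go([471.4,-400.6,22],-47.2)
d=snap('wrist','w7'); print(proj(d,[471.4,-400.6,52])); t=snap('top','t3')
for m in ([493.7,90.4,48],[534.3,128.1,52],[580.2,168.4,56]): print(np.round(proj(t,m),1))
c=d['frame'][100:350,180:460]; tt=t['frame'][190:300,150:273]
cv2.imwrite('pics/c7.png',np.hstack([cv2.resize(c,(400,357)),cv2.resize(tt,(400,357),interpolation=2)]))
E
```

```text
t: 22.85
ee_pos: [578.8, 168.1, 148.6]
orientation: [-2.928, -1.137, 0.002]
ft_force: [0.5, 0.7, 0.0]
width: 66.1
grasp_force: 0.0
t: 24.1
ee_pos: [480.7, -350.2, 148.1]
orientation: [2.928, 1.137, 0.001]
ft_force: [0.5, 0.6, 0.4]
width: 87.9
grasp_force: 0.0
t: 24.48
ee_pos: [471.0, -399.5, 147.4]
orientation: [-2.928, -1.136, -0.0]
ft_force: [-0.2, -0.1, -0.2]
width: 87.5
grasp_force: 0.0
t 24.48 p [ 471.  -399.5  147.4] ydeg -47.6 q [-0.72  0.5   1.7   0.    0.94  0.11] rz -0.007 shift [ -0.5   1.1 125.4] tilt [-0.0005 -0.0002  0.    ] w 87.5 F [-0.2 -0.1 -0.2] 0.0
[318.66488016 245.07154811]
[242.5 278.8]
[221.5 255.3]
[199.1 228.6]
```

View pics/c7.png

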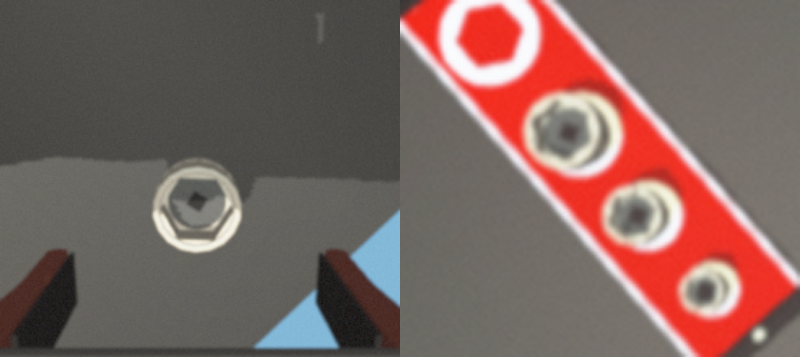

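The largest socket's rim is at about (318,246), as predicted. The three placed sockets stand upright in order on their marks (right half). Grasping the last one.

```bash
python3 -m handwheel '[[-0.4,1,50,0,0,0,0],[0,0,40,0,0,0,0],[0,0,25,0,0,0,0],[0,0,10,0,0,0,0.15],[0,0,0,0,0,0,0.3],[0,0,0,0,0,0,1],[0,0,0,0,0,0,1],[0,0,0,0,0,0,1],[0,0,0,0,0,0,1]]'
python3 - <<'E'
from h import *
go([471.4,-400.6,22],-47.2)
t=load('t3')['frame']; s=snap('side','s3')['frame']
cv2.imwrite('pics/c8.png',np.hstack([cv2.resize(t[190:290,160:260],(400,400),interpolation=2),cv2.resize(s[170:260,200:290],(400,400),interpolation=2)]))
E
```

```text
t: 25.7
ee_pos: [471.7, -400.9, 23.3]
orientation: [2.929, 1.137, 0.0]
ft_force: [-1.0, 2.3, 5.7]
width: 49.2
grasp_force: 30.0
t 25.7 p [ 471.7 -400.9   23.3] ydeg -47.6 q [-0.72  0.69  1.73  0.    0.72  0.11] rz -0.006 shift [-0.  -0.5  1.3] tilt [ 0.0002 -0.0002  0.    ] w 49.2 F [-1.   2.3  5.7] 30.0
```

View pics/c8.png

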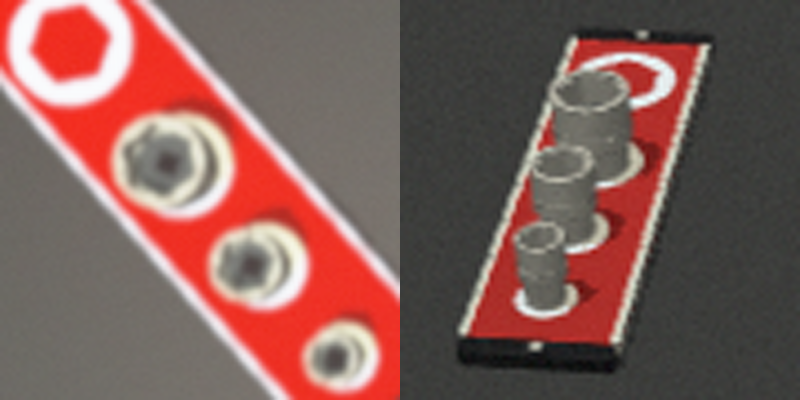

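```bash
python3 -m handwheel '[[0,0,-20,0,0,0,1],[0,0,-45,0,0,0,1],[0,0,-45,0,0,0,1],[45.05,-29.1,0,0,0,0,1],[45.05,-29.1,0,0,0,0,1],[45.05,-29.1,0,0,0,0,1],[45.05,-29.1,0,0,0,0,1],[45.05,-29.1,0,0,0,0,1],[45.05,-29.1,0,0,0,0,1],[45.05,-29.1,0,0,0,0,1]]'
python3 -m handwheel '[[45.05,-29.1,0,0,0,0,1],[45.05,-29.1,0,0,0,0,1],[45.05,-29.1,0,0,0,0,1],[45.05,-29.1,0,0,0,0,1],[45.05,-29.1,0,0,0,0,1],[0,0,20,0,0,0,1],[0,0,0,0,0,0,1],[0,0,0,0,0,0,1]]'
python3 - <<'E'
from h import *
go([635.5,221.9,33.3],-47.2)
d=snap('wrist','w8');p=sensors.get_obs()['ee_pos']
for m in ([635.5,221.9,10],[p[0],p[1],p[2]-23.3+52]): print(np.round(proj(d,m),1))
E
```

```text
t: 27.0
ee_pos: [567.4, -36.3, 133.4]
orientation: [2.928, 1.137, 0.002]
ft_force: [0.5, -1.2, -3.7]
width: 48.7
grasp_force: 30.0
t: 28.0
ee_pos: [634.6, 220.1, 112.4]
orientation: [2.929, 1.135, -0.001]
ft_force: [0.1, -1.0, -3.2]
width: 49.0
grasp_force: 30.0
t 28.0 p [634.6 220.1 112.4] ydeg -47.6 q [ 0.32  0.62  1.58 -0.    0.94  1.15] rz -0.007 shift [ 1.9 -0.7 79.1] tilt [-0.0002  0.0009  0.    ] w 49.0 F [ 0.1 -1.  -3.2] 30.0
[316.4 239.9]
[318.3 318.1]
```

View pics/w8.png

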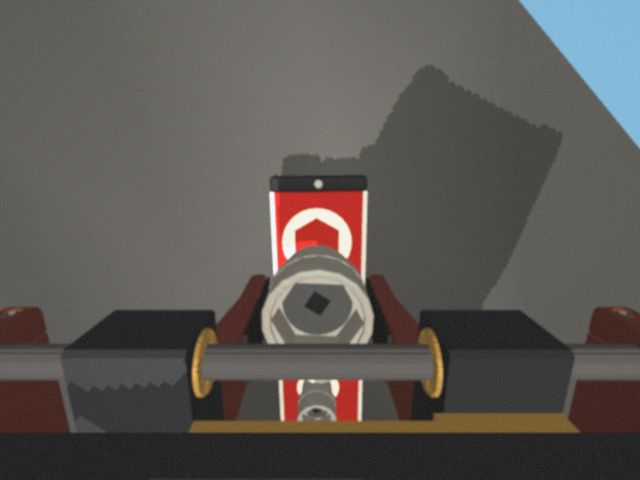

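The held largest socket is at (318,318) and its mark at about (317,241), as predicted. Lowering.

```bash
python3 -m handwheel '[[1.4,-0.5,45,0,0,0,1],[0,0,25,0,0,0,1],[0,0,6,0,0,0,1],[0,0,0,0,0,0,1],[0,0,0,0,0,0,1],[0,0,0,0,0,0,1]]'
python3 - <<'E'
from h import *
go([635.5,221.9,33.3],-47.2)
E
```

```text
t: 28.8
ee_pos: [636.4, 223.0, 37.5]
orientation: [2.928, 1.137, 0.003]
ft_force: [-0.2, 0.9, -3.2]
width: 49.3
grasp_force: 30.0
t 28.8 p [636.4 223.   37.5] ydeg -47.6 q [ 0.32  0.72  1.6  -0.    0.82  1.15] rz -0.006 shift [-1.4  0.2  4.2] tilt [ 0.0008 -0.0018  0.    ] w 49.3 F [-0.2  0.9 -3.2] 30.0
```

```bash
python3 -m handwheel '[[-1,0,2,0,0,0,1],[0,0,1.5,0,0,0,1],[0,0,0.5,0,0,0,1],[0,0,0,0,0,0,1],[0,0,0,0,0,0,1]]'
python3 - <<'E'
from h import *
go([635.5,221.9,33.3],-47.2)
E
```

```text
t: 29.42
ee_pos: [634.9, 222.1, 33.3]
orientation: [2.928, 1.137, -0.0]
ft_force: [-3.5, -0.7, 6.4]
width: 48.9
grasp_force: 30.0
t 29.43 p [634.9 222.1  33.3] ydeg -47.6 q [ 0.32  0.73  1.6  -0.    0.81  1.15] rz -0.006 shift [ 0.3  0.6 -0. ] tilt [ 0.      0.0001 -0.    ] w 48.9 F [-3.5 -0.7  6.4] 30.0
```

```bash
python3 -m handwheel '[[0,0,0,0,0,0,0.4],[0,0,0,0,0,0,0.15],[0,0,0,0,0,0,0.1],[0,0,0,0,0,0,0.1],[0,0,-12,0,0,0,0.1],[0,0,-50,0,0,0,0.1],[0,0,-50,0,0,0,0.1],[0,50,0,0,0,0,0.1],[0,50,0,0,0,0,0.1],[0,50,0,0,0,0,0.1]]'
python3 -m handwheel '[[-40,40,0,0,0,0,0.1],[-40,40,0,0,0,0,0.1],[-40,40,0,0,0,0,0.1],[-40,40,0,0,0,0,0.1],[0,0,0,0,0,0,0.1],[0,0,0,0,0,0,0.1]]'
python3 - <<'E'
from h import *
go([0,0,0]); t=snap('top','t9');s=snap('side','s9')
cv2.imwrite('pics/c9.png',np.hstack([cv2.resize(t['frame'][185:295,155:265],(400,400),interpolation=2),cv2.resize(s['frame'][160:260,195:295],(400,400),interpolation=2)]))
for m in ([493.7,90.4,48],[534.3,128.1,52],[580.2,168.4,56],[635.5,221.9,62]):
    a=proj(t,m);b=proj(s,m); print(np.round((a-[155,185]+.5)*400/110-.5),np.round((b-[195,160]+.5)*4-.5)+[400,0])
E
```

```text
t: 30.68
ee_pos: [737.2, 110.5, 145.6]
orientation: [2.928, 1.138, 0.002]
ft_force: [0.3, 0.7, 0.3]
width: 79.1
grasp_force: 0.0
t: 31.42
ee_pos: [726.1, -114.5, 144.7]
orientation: [-2.929, -1.136, -0.001]
ft_force: [0.2, 0.2, -0.3]
width: 79.1
grasp_force: 0.0
t 31.43 p [ 726.1 -114.5  144.7] ydeg -47.6 q [-0.17  0.66  1.41  0.    1.07  0.66] rz 0 shift [-459.  -574.1  144.5] tilt [ 0.0001 -0.0005  0.    ] w 79.1 F [ 0.2  0.2 -0.3] 0.0
[320. 343.] [543. 251.]
[243. 257.] [564. 185.]
[162. 160.] [589. 118.]
[53. 42.] [612.  38.]
```

View pics/c9.png

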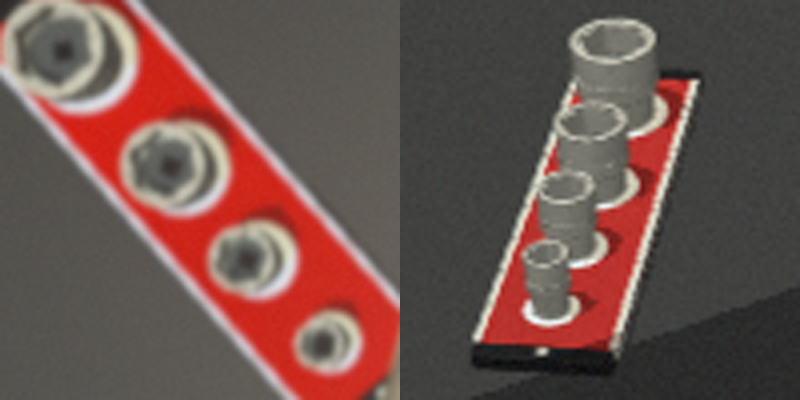

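Run:
```python
from h import *
a=load('top0')['frame'].astype(int)
b=load('t3')['frame'].astype(int)
def c(im,u0,v0,u1,v1,green=False):
    r=im[v0:v1,u0:u1]; m=(r[...,1]-r[...,2]>40) if green else (r.min(2)>170); ys,xs=np.nonzero(m); return (round(xs.mean()+u0,2),round(ys.mean()+v0,2),m.sum()) if m.any() else None
for n,i in (('before',a),('after',b)): print(n,c(i,378,120,400,201),c(i,355,295,385,325,True))
print(ctrl.close_job())
```

```text
before (np.float64(385.85), np.float64(177.4), np.int64(387)) (np.float64(369.34), np.float64(310.56), np.int64(213))
after (np.float64(385.81), np.float64(177.3), np.int64(387)) (np.float64(369.36), np.float64(309.91), np.int64(184))
the job is handed in; nothing more can be done
None
```

I put all four sockets on the strip, mouth up and in order from smallest to largest, each within about 2 mm of its mark's centre. The bottle and ratchet are where they were, and I handed the job in at about 31 s on the robot clock.

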